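Free the stuck plunger of a one-way ball gate with a spring hook

ROBOT

A 6-joint arm with a two-finger parallel gripper is mounted at the origin on the work surface. World frame = base frame: x ahead of the robot, y to its left, z up, the work surface at z = 0. Lengths are in mm, angles in rad, forces in N, time in s.
With the tool pointing down it reaches from about 300 to 875 mm from the base axis. Payload 4.2 kg.
Tool frame: the origin (TCP) lies midway between the tips of the shut fingers; the grasp point (between the pads) lies 19 mm behind it; z points along the fingers, y is the direction in which the jaws open and shut (so a half turn about z gives the same grasp; the last joint's range is limited). The gripper opens to 85 mm and grips with 20 to 120 N. Pads are 22 mm wide; open, the fingers measure 114 mm over their backs; the gripper's body (76 mm by 85 mm) begins 54 mm behind the grasp point. The pads swing forward as they close: fully open they stand 13 mm farther back than shut.
Start: joints at [-1.257, 0.32, 1.565, -0, 1.257, -0.02], TCP at [188.394, -543.276, 231.338] pointing down, gripper open.
Joint ranges: [-3.11, 3.11], [-0.84, 2.01], [0.21, 2.61], [-1.34, 4.49], [0.05, 2.63], [-2.56, 2.56]. Speed limits (rad/s): [2.57, 2.57, 3.14, 3.14, 3.14, 3.14].

INTERFACE

Orientations are given as a unit quaternion [x, y, z, w].
In Python, from station import robot, optics gives the robot as it stands. The module is installed in compiled form; this text tells all that it offers.
- The arm moves only by the shell command python3 -m pendant 'ROWS'. ROWS is JSON, one flat list of numbers, 5 for each row, row after row: the finger opening in mm, from 0 to 85.4, then the shift along the tool's x, y, z in mm, then the turn about the tool's z in rad. In form: [gripper, x, y, z, spin, gripper, x, y, z, spin, ...]. A call has 1 to 8 rows; each row is the pose to reach, as a shift and turn from the pose commanded when the call began, along the tool's axes at that moment; what a row does not reach only later rows make up. A row lasts 1/12 s, in which the tool goes at most 41.7 mm and 7.16 degrees, less where a joint would pass 70% of its speed; a pose out of reach is approached as far as the arm can. A call with a gripper value outside its range is refused whole. The fingers move at their own pace and stop on an object; the grip force is fixed at half the most. Time passes only in rows, so rows that repeat a pose let the fingers close. It gives the time, the measured TCP pose, the force and the opening at its end, in the units of the state.
- robot.read_state(): the state, without advancing time (a new reading comes with each control period).
- optics.get_image(name): name is "scene" or "top" or "wrist"; returns the picture (384x512x3 uint8, blue, green, red); there is no depth.
- optics.camera_info(name): a dict with "fov_y" (degrees; the focal length in pixels is half the picture's height over the tangent of half this angle, whatever the lens; pixels are square), "cx", "cy" (the principal point, pixels), "R" (3x3) and "t" (3): a world point X has camera coordinates R X + t; the wrist camera has in their place "hand_eye" (4x4, takes a point from camera to tool coordinates, whose origin is the TCP and whose axes are the flange's). Camera axes: x right, y down, z forward; pixel columns grow to the right and rows downward; lengths in mm; the calibration is good to about 2 mm. A picture is of the moment at which its call begins: read the wrist's pose just before it. camera_info takes no time and is no camera call.
- robot.finish_job(): hands the job in, once; it reports no verdict.
The state is a dict: "time": time; "qpos": joint angles; "qvel": joint speeds; "joint_efforts": joint torques, N m; "ee_pos": TCP position; "tcp_rot": TCP orientation; "ft_force": force on the tool from outside, world axes, zero at the start; "moment": the same for the moment, N m; "width": finger opening in mm.
Only numpy, scipy, OpenCV 4.12 (cv2) and the standard library are available. Lean on these libraries where they do the work, as an engineer would, in place of code of your own. Each camera call takes 0.05 s, during which the arm holds its last target.

TASK

The plunger of the gate's coil has stuck in its sleeve under the deck of the test frame and holds the little one-way ball gate up: take the spring hook from the bench, reach its upturned tip in under the ledge at the deck's front edge, feel gently for the hidden eye on the plunger's end and draw the plunger out by it until it comes to its stop and the gate hangs shut. Then lay the hook gently on the bench in front of the frame, clear of it. Touch the frame with the hook alone, keep it away from the gate and whatever is on top of the deck, force nothing, and leave the loose parts where they are.

Things in the scene. Friction and masses are not known exactly. Their poses are not given: they have to be found in the camera images.
- frame: Gate test frame fixed to the bench: plywood deck 200 (x) x 180 (y) x 13 mm on four corner posts, top 103 mm above the bench. Origin: on the bench under the deck's centre, z up; -x points out of the front, the side to work from. The front is open between the posts: y from -69 to 69 mm, from the bench to 90 mm up. A coil of 35 mm diameter hangs under the deck, its axis along x at y = 0, 60 mm up.
- ledge (a point): Middle of the ledge: lower front edge of the frame's deck, frame x = -100 mm, 90 mm above the bench. Behind it hides the eye: a 10 mm upright hole in the rounded front end (9 mm radius about the hole) of a level steel link 18 mm wide, 4 mm thick, underside 58 mm above the bench. Its centre starts 12 to 43 mm in behind the ledge, as the plunger has stuck, up to 19 mm to either side. It is not measured: feel for it.
- coil_mouth (a point): Front of the coil on its axis, frame x = -23 mm, 60 mm above the bench. The 12 mm plunger (underside 54 mm up) slides out of it along -x of the frame; its pin starts at frame x -34 to -58 mm. On the pin the link swings easily sideways to stops at 40 degrees either way; the eye is 30 mm from the pin. About 6 N drags the plunger, to a hard stop that must be felt; it stays where left. Over 18 N from the hook spoils it.
- gate: The one-way gate: steel flap 36 mm wide, 28 mm tall, on a level pivot wire (along the frame's y) 37 mm above the deck's top. Origin on the pivot; its z axis is vertical when it hangs shut. It starts about 0.8 rad up, carried by the plunger's lift arm, which lets it down only over the last 5 mm of travel: within 0.12 rad of vertical means that the plunger is within 2.5 mm of its stop.
- hook: Spring hook, about 100 g: wooden handle 110 mm long, 18 mm wide, 26 mm tall with flat sides, lying flat on the bench, and a straight 4 mm steel rod out of its front whose last 20 mm turn up, leaning 14 degrees back. Origin: centre of the handle's underside; x along the handle to the rod (handle x -55 to 55 mm, rod to 208), z up. Rod axis 13 mm above the underside. Balances 30 mm ahead of the origin.
- hook_tip (a point): Upper end of the hook's upturned tip (4 mm thick, rounded): 201.5 mm ahead of the hook's origin along its x, 33 mm above the handle's underside, 20 mm above the rod's axis.
- saucer: Bystander: shallow brass saucer cup, 52 mm across, 16 mm tall, with the pinball in it. Origin: centre of its underside.
- pinball_center (a point): Bystander: centre of the chrome ball of 27 mm lying in the saucer cup.
- postcap: Bystander: red translucent post cap, 26 mm across, 20 mm tall. Origin: centre of its underside.
- spinner: Bystander: orange plastic spinner plate 42 x 40 mm in a steel bracket on a foot 34 x 56 mm, 53 mm tall in all. Origin: centre of its underside.

How it is judged (in metres and radians):
On the way:
1. the plunger is drawn out to its stop and the gate hangs shut, the hook still in the eye at the ledge, its tip below the deck (angle between gate's own z axis and vertical below 0.12 rad and x of hook_tip in the frame of frame above -0.125 m and height (world z) of hook_tip below 0.085 m), for 0.2 s.
At the end, for the whole second after the job is handed in: The gate hangs within 0.12 rad of vertical (plunger out to its stop within 2.5 mm); the hook lies at rest on the bench with its tip in front of the frame, at least 10 mm out from the ledge (angle between gate's own z axis and vertical below 0.12 rad and height (world z) of hook below 0.016 m and height (world z) of hook_tip below 0.045 m and x of hook_tip in the frame of frame below -0.11 m and linear speed of hook below 0.02 m/s); the robot touches nothing.
It fails at once if the hook loads the frame, the plunger or its link with more than 18 N (contact force between hook and frame above 18 N).
It fails at once if the gripper or arm touches the frame or anything on it (contact force between any of the fingers, the arm and frame above 1 N).
It fails at once if the hook pushes the gate, or its tip is brought in over the deck at the gate's level (95 to 165 mm above the bench) (contact force between hook and gate above 0.5 N or (height (world z) of hook_tip between 0.095 and 0.165 m and x of hook_tip in the frame of frame between -0.1 and 0.1 m and y of hook_tip in the frame of frame between -0.09 and 0.09 m)).
It fails at once if the hook is dropped (contact force between the fingers and hook below 0.1 N and linear speed of hook above 0.7 m/s).
It fails at once if a bystander part is shifted by more than 15 mm, or the pinball leaves its saucer (distance of any of saucer, postcap, spinner from where it was at the start of the episode above 0.015 m or horizontal distance between pinball_center and saucer above 0.03 m).
It also fails if it takes over 59 s, if anything falls off the work surface, if the arm or the gripper's body presses on something with over 40 N, if the wrist force passes 120 N, or if a joint passes its speed limit or range.

## Working session

There is one attempt and no reset: what is moved stays moved. The work goes in short steps, Python scripts to look and compute and a shell command to move; the robot and the scene stay as the last step left them, time stands still between calls to the robot, and variables do not carry over. Pictures are saved under pics/ and viewed, and the job is handed in when it is done.

```bash
mkdir -p pics; python3 - <<'E'
from station import robot, optics
import cv2
print(robot.read_state())
for n in ["scene","top","wrist"]:
    print(n,optics.camera_info(n))
    cv2.imwrite(f"pics/{n}0.png",optics.get_image(n))
E
```

```text
{'time': 0.0, 'qpos': array([-1.25701941e+00,  3.20345987e-01,  1.56563773e+00,  9.05459050e-06,
        1.25739791e+00, -2.00011401e-02]), 'qvel': array([-0.00073725, -0.00064828,  0.00091558,  0.00176446, -0.00024885,
       -0.00192388]), 'joint_efforts': array([ 1.81171454e-03, -4.15513229e+01, -2.34161586e+01,  7.90930994e-05,
        8.30539822e-03,  1.22481660e-05]), 'ee_pos': array([ 188.24129013, -542.83421383,  230.46721899]), 'tcp_rot': array([ 9.86106156e-01,  1.66113963e-01, -1.26658384e-04, -8.85486145e-04]), 'ft_force': array([-0.73761116, -1.16987493, -0.04357231]), 'moment': array([ 0.01352151, -0.03708963,  0.05111096]), 'width': 85.45488132897457}
scene {'fov_y': 54.944660012106276, 'cx': 253.70198802227722, 'cy': 194.45528433670304, 'R': array([[ 0.47015707,  0.88249226, -0.0126389 ],
       [ 0.54695452, -0.30257498, -0.78056975],
       [-0.69267098,  0.36007749, -0.6249409 ]]), 't': array([-264.24067054, -219.7274109 , 1266.97555893])}
top {'fov_y': 43.58435769054229, 'cx': 257.27939632429593, 'cy': 183.29134638969117, 'R': array([[-1.91888423e-03, -9.99957156e-01,  9.05557019e-03],
       [-9.93295856e-01,  8.59262257e-04, -1.15596731e-01],
       [ 1.15583997e-01, -9.21667709e-03, -9.93254948e-01]]), 't': array([ -19.86285686,  542.11184611, 1295.62823702])}
wrist {'fov_y': 63.78422044044837, 'cx': 251.3509422442565, 'cy': 191.07819514563639, 'hand_eye': array([[-1.68065143e-04, -9.64593822e-01, -2.63739890e-01,
         6.67137197e+01],
       [ 9.99999934e-01, -7.75237898e-05, -3.53705172e-04,
        -9.34795848e-01],
       [ 3.20735708e-04, -2.63739932e-01,  9.64593772e-01,
        -1.41437981e+02],
       [ 0.00000000e+00,  0.00000000e+00,  0.00000000e+00,
         1.00000000e+00]])}
```

View pics/scene0.png

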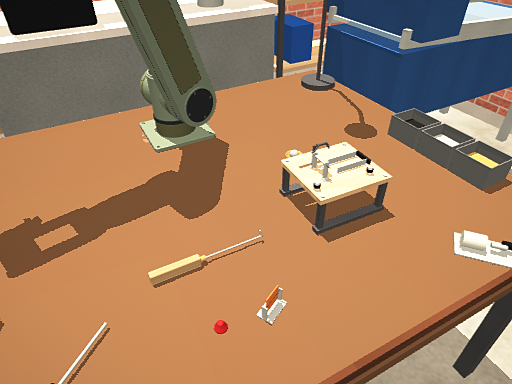

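View pics/top0.png

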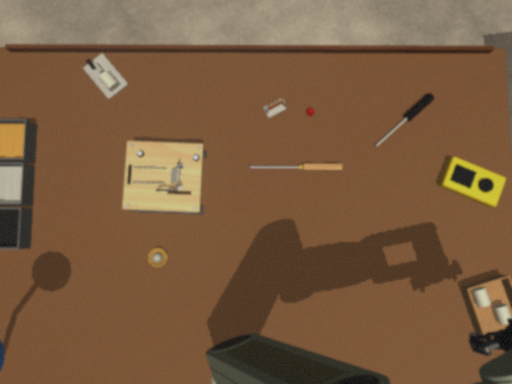

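View pics/wrist0.png

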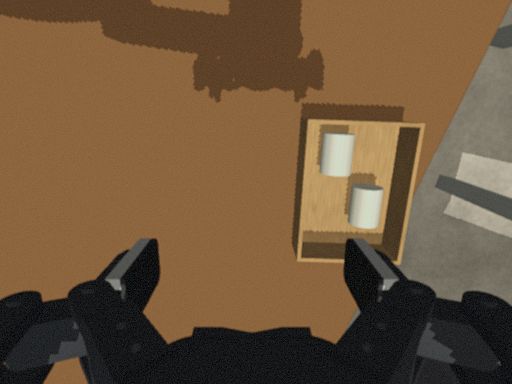

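```bash
cat > h.py <<'E'
import numpy as np, cv2
from station import robot, optics
def f(name):
    c=optics.camera_info(name); return c,192/np.tan(np.radians(c['fov_y']/2))
def ray(name,u,v):
    c,fl=f(name); d=np.array([(u-c['cx'])/fl,(v-c['cy'])/fl,1.])
    R=np.array(c['R']);t=np.array(c['t']); return -R.T@t, R.T@d
def onz(name,u,v,z):
    o,d=ray(name,u,v); return o+d*(z-o[2])/d[2]
def proj(name,X):
    c,fl=f(name); p=np.array(c['R'])@np.array(X,float)+c['t']; return [fl*p[0]/p[2]+c['cx'],fl*p[1]/p[2]+c['cy']]
E
python3 - <<'E'
import cv2
t=cv2.imread('pics/top0.png'); s=cv2.imread('pics/scene0.png')
a=cv2.resize(t[120:225,110:250],None,fx=5,fy=5,interpolation=cv2.INTER_CUBIC)
b=cv2.resize(s[130:240,270:400],None,fx=5,fy=5,interpolation=cv2.INTER_CUBIC)
c=cv2.resize(t[90:190,240:350],None,fx=6,fy=6,interpolation=cv2.INTER_CUBIC)
cv2.imwrite('pics/a.png',a);cv2.imwrite('pics/b.png',b);cv2.imwrite('pics/c.png',c)
E
```

```text
(no output)
```

View pics/a.png

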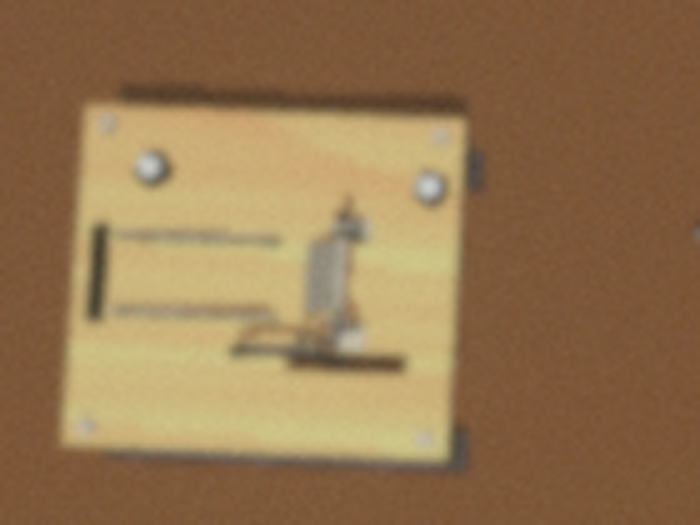

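View pics/b.png

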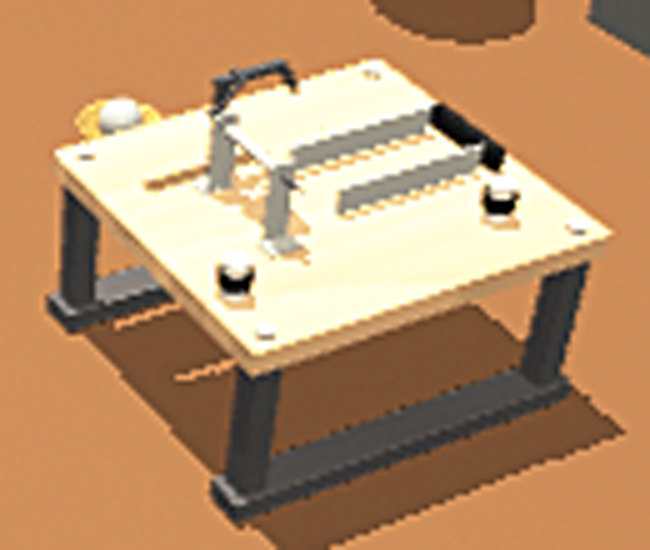

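View pics/c.png

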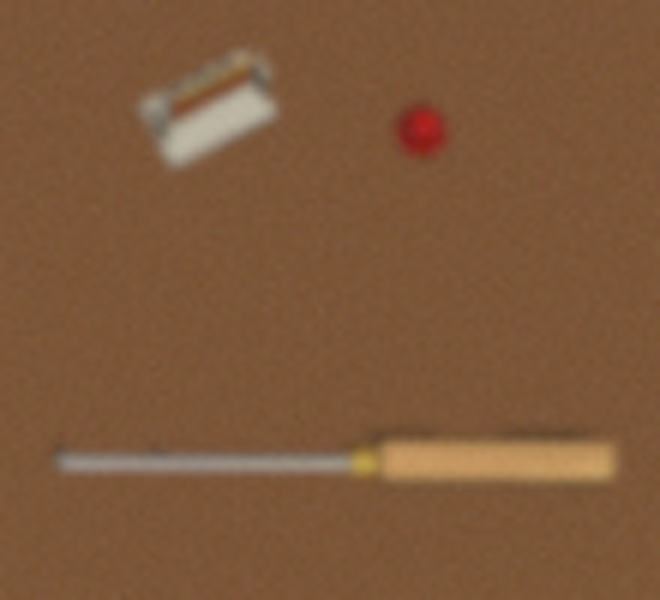

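```bash
cat > m.py <<'E'
from h import *
t=cv2.imread('pics/top0.png'); s=cv2.imread('pics/scene0.png')
hsv=cv2.cvtColor(t,cv2.COLOR_BGR2HSV)
m=((hsv[...,2]>150)&(hsv[...,0]>12)&(hsv[...,0]<35)).astype(np.uint8)
sub=np.zeros_like(m); sub[130:225,115:215]=m[130:225,115:215]
cs,_=cv2.findContours(sub,cv2.RETR_EXTERNAL,cv2.CHAIN_APPROX_NONE); c=max(cs,key=cv2.contourArea)
r=cv2.minAreaRect(c); print(r)
hull=cv2.convexHull(c); ap=cv2.approxPolyDP(hull,4,True)[:,0]; print(ap.tolist())
P=np.array([onz('top',*p,103)[:2] for p in cv2.boxPoints(r)]); print(P.round(1),P.mean(0),[np.linalg.norm(P[i]-P[i-1]).round(1) for i in range(4)])
for i in range(4):
    d=P[i]-P[i-1]; print(i,np.degrees(np.arctan2(d[1],d[0])))
# handle
m2=((hsv[...,2]>130)&(hsv[...,0]>8)&(hsv[...,0]<30)).astype(np.uint8); sub=np.zeros_like(m); sub[150:180,303:350]=m2[150:180,303:350]
cs,_=cv2.findContours(sub,cv2.RETR_EXTERNAL,cv2.CHAIN_APPROX_NONE); c=max(cs,key=cv2.contourArea)
r=cv2.minAreaRect(c); print(r)
P=np.array([onz('top',*p,26)[:2] for p in cv2.boxPoints(r)]); print(P.round(1),P.mean(0),[np.linalg.norm(P[i]-P[i-1]).round(1) for i in range(4)])
# rod: ends
for p in [(249.5,167),(299,167),(343,166.8)]: print(p,onz('top',*p,13),onz('top',*p,26))
for n,p,z in [('saucer',(157,258),8),('cap',(310,111.5),10),('spin',(275,108),20)]: print(n,onz('top',*p,z))
E
python3 m.py
```

```text
((162.08807373046875, 176.12130737304688), (78.22660827636719, 69.34571838378906), 2.683774948120117)
[[127, 141], [202, 144], [199, 210], [123, 209]]
[[467.2 332.3]
 [649.8 329.3]
 [640.  123.5]
 [457.4 129.9]] [553.61560412 228.7608945 ] [np.float64(202.6), np.float64(182.6), np.float64(206.0), np.float64(182.7)]
0 87.23462162853339
1 -0.917959477669937
2 -92.73486868578243
3 178.00251173148234
((323.0, 166.5), (7.0, 40.0), 90.0)
[[ 599.6 -148.4]
 [ 599.6 -260.2]
 [ 579.8 -259.8]
 [ 579.9 -148.2]] [ 589.74165939 -204.15289437] [np.float64(19.7), np.float64(111.8), np.float64(19.8), np.float64(111.7)]
(249.5, 167) [590.39820852   1.0066781   13.        ] [588.43651441   0.91532833  26.        ]
(299, 167) [ 590.32121305 -138.36131471   13.        ] [ 588.36026774 -137.09728485   26.        ]
(343, 166.8) [ 590.82236026 -262.47798101   13.        ] [ 588.8565412  -260.00689351   26.        ]
saucer [337.64157223 256.12002668   8.        ]
cap [ 751.26874421 -172.07626486   10.        ]
spin [758.69589031 -71.47742564  20.        ]
```

```bash
python3 - <<'E'
import cv2
s=cv2.imread('pics/scene0.png')
cv2.imwrite('pics/d.png',cv2.resize(s[220:340,140:300],None,fx=5,fy=5,interpolation=cv2.INTER_CUBIC))
E
```

```text
(no output)
```

View pics/d.png

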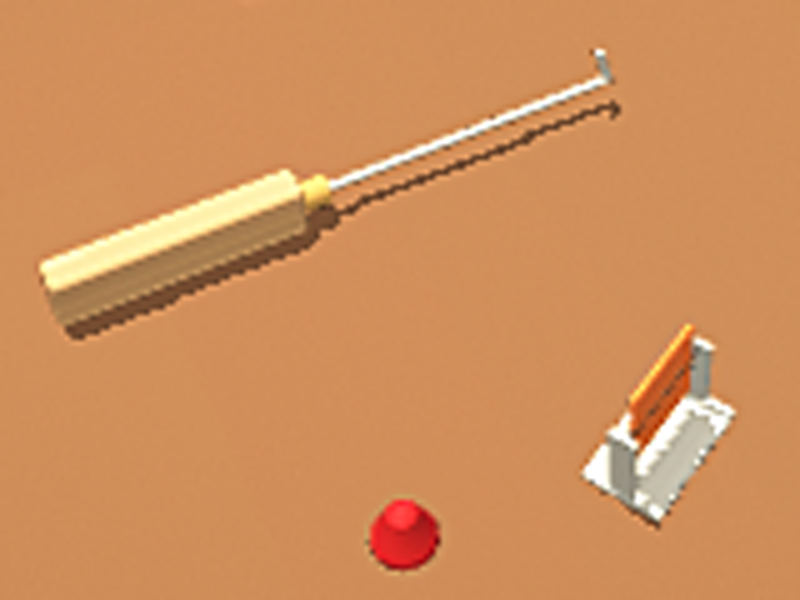

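```bash
python3 - <<'E'
from h import *
for p in [(305.5,206),(317,202)]:
    print(p,onz('scene',*p,62),onz('scene',*p,0))
fx=np.array([np.cos(np.radians(87.5)),np.sin(np.radians(87.5)),0]);fy=np.array([-fx[1],fx[0],0]);C=np.array([553.6,228.8,0])
F=lambda x,y,z:C+x*fx+y*fy+np.array([0,0,z])
for nm,q in dict(ledge=(-100,0,90),fl=(-100,90,103),fr=(-100,-90,103),bl=(100,90,103),br=(100,-90,103),e12=(-88,0,62),e12l=(-88,18,62),e43=(-57,0,62),mouth=(-23,0,60)).items(): print(nm,F(*q).round(1),np.round(proj('scene',F(*q)),1),np.round(proj('top',F(*q)),1))
E
python3 - <<'E'
import cv2
s=cv2.imread('pics/scene0.png')
cv2.imwrite('pics/e.png',cv2.resize(s[160:225,275:330],None,fx=10,fy=9,interpolation=cv2.INTER_NEAREST))
E
```

```text
(305.5, 206) [602.44743843 114.82413325  62.        ] [544.39885819 159.99770366   0.        ]
(317, 202) [603.45650878 146.43871067  62.        ] [545.52066721 195.14442885   0.        ]
ledge [549.2 128.9  90. ] [298.6 182.4] [200.9 178.1]
fl [459.3 132.8 103. ] [280.5 159.2] [198.4 211.9]
fr [639.2 125.  103. ] [320.3 199.8] [202.2 143.6]
bl [468.  332.6 103. ] [345.5 140.9] [121.3 208.6]
br [647.9 324.8 103. ] [391.8 175.8] [126.4 140.4]
e12 [549.8 140.9  62. ] [302.1 190.3] [197.5 179.2]
e12l [531.8 141.7  62. ] [298.3 186.3] [197.2 185.8]
e43 [551.1 171.9  62. ] [312.9 186.9] [186.1 178.7]
mouth [552.6 205.8  60. ] [324.5 183.8] [173.6 178.3]
```

View pics/e.png

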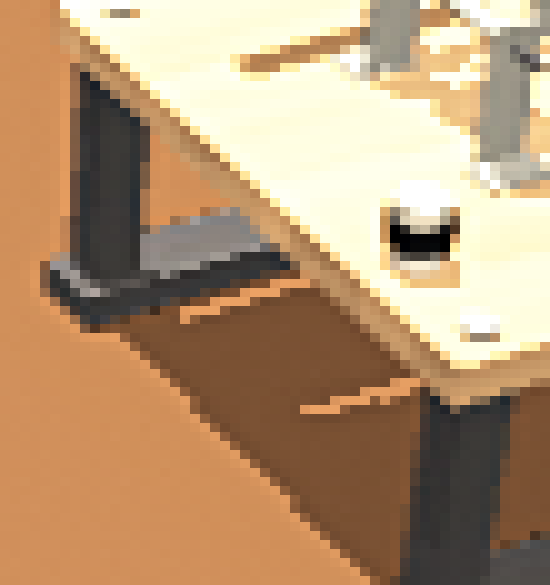

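```bash
cat >> h.py <<'E'
from scipy.spatial.transform import Rotation as Ro
def to(x,y,z,yaw):
    s=robot.read_state(); R=Ro.from_quat(s['tcp_rot']).as_matrix(); d=R.T@(np.array([x,y,z])-s['ee_pos'])
    cur=np.degrees(np.arctan2(R[1,0],R[0,0])); dy=(yaw-cur+180)%360-180
    print('now',s['ee_pos'].round(1),'yaw',cur.round(2),'F',s['ft_force'].round(2),'w',s['width'].round(1),'t',round(s['time'],2)); print('shift',d.round(1),'spin',(-np.radians(dy)).round(4))
E
python3 -c "
from h import *
to(590,-177,150,90)"
python3 -m pendant '[85,500,-214,80,-1.24,85,500,-214,80,-1.24,85,500,-214,80,-1.24,85,500,-214,80,-1.24,85,500,-214,80,-1.24,85,500,-214,80,-1.24,85,500,-214,80,-1.24,85,500,-214,80,-1.24]'
python3 -c "
from h import *
to(590,-177,150,90)"
```

```text
time: 0.82
ee_pos: [433.4, -319.7, 182.4]
tcp_rot: [0.784, 0.621, -0.0, -0.0]
ft_force: [0.4, 0.1, -1.3]
width: 85.0Traceback (most recent call last):
  File "<string>", line 3, in <module>
    to(590,-177,150,90)
    ~~^^^^^^^^^^^^^^^^^
  File "h.py", line 16, in to
    print('now',s['ee_pos'].round(1),'yaw',cur.round(2),'F',s['ft_force'].round(2),'w',s['width'].round(1),'t',round(s['time'],2)); print('shift',d.round(1),'spin',(-np.radians(dy)).round(4))
                                                                                       ^^^^^^^^^^^^^^^^
AttributeError: 'float' object has no attribute 'round'
Traceback (most recent call last):
  File "h.py", line 16, in to
    print('now',s['ee_pos'].round(1),'yaw',cur.round(2),'F',s['ft_force'].round(2),'w',s['width'].round(1),'t',round(s['time'],2)); print('shift',d.round(1),'spin',(-np.radians(dy)).round(4))
                                                                                       ^^^^^^^^^^^^^^^^
AttributeError: 'float' object has no attribute 'round'
```

```bash
sed -i "s/s\['width'\].round(1)/round(s['width'],1)/" h.py
python3 -c "
from h import *
to(590,-177,150,90)"
```

```text
now [ 433.4 -319.7  182.4] yaw 76.77 F [ 0.39  0.12 -1.27] w 85.0 t 0.82
shift [174.7 119.8  32.4] spin -0.2309
```

```bash
python3 -m pendant '[85,175,120,32,-0.231,85,175,120,32,-0.231,85,175,120,32,-0.231,85,175,120,32,-0.231,85,175,120,32,-0.231,85,175,120,32,-0.231,85,175,120,32,-0.231]'
python3 - <<'E'
from h import *
s=robot.read_state(); im=optics.get_image('wrist'); cv2.imwrite('pics/w1.png',im)
np.savez('w1.npz',p=s['ee_pos'],q=s['tcp_rot'])
to(590,-177,150,90)
E
```

```text
time: 1.4
ee_pos: [591.3, -177.2, 149.5]
tcp_rot: [0.708, 0.706, -0.0, -0.001]
ft_force: [-1.0, -0.4, -0.0]
width: 85.0
now [ 590.  -178.7  150. ] yaw 89.78 F [-0.39 -0.41 -0.3 ] w 85.0 t 1.45
shift [ 1.7 -0.  -0. ] spin -0.0038
```

View pics/w1.png

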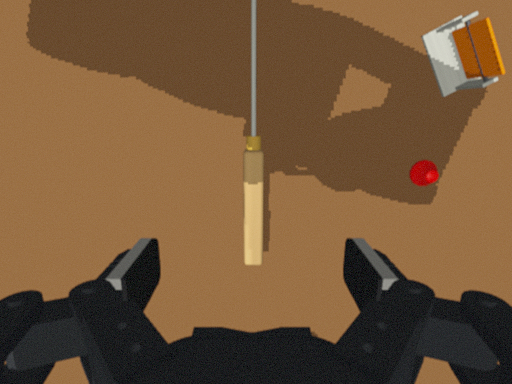

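```bash
cat >> h.py <<'E'
def wonz(npz,u,v,z):
    d=np.load(npz); c,fl=f('wrist'); H=np.array(c['hand_eye']); R=Ro.from_quat(d['q']).as_matrix()
    r=R@H[:3,:3]@np.array([(u-c['cx'])/fl,(v-c['cy'])/fl,1.]); o=R@H[:3,3]+d['p']; return (o+r*(z-o[2])/r[2]).round(1)
E
python3 - <<'E'
from h import *
im=cv2.imread('pics/w1.png').astype(int)
for r in [20,70,120]: 
    print(r,im[r,246:262].sum(1))
for r in [170,200,250]: print(r,im[r,238:270].sum(1))
print(im[255:272,253]); print(im[130:156,253].sum(1))
for (u,v,z) in [(253.5,20,13),(253.5,120,13),(253.5,150,26),(253.5,265,26),(244,200,26),(263,200,26),(424,172,10)]: print(u,v,wonz('w1.npz',u,v,z))
E
```

```text
20 [226 222 231 224 241 322 417 447 423 386 278 223 240 229 217 211]
70 [214 226 231 227 247 328 427 450 430 380 259 193 240 224 241 229]
120 [243 209 219 217 245 329 421 441 424 378 266 214 235 216 236 235]
170 [338 340 342 338 319 304 324 359 369 383 372 391 382 369 370 368 377 372
 368 373 383 378 359 353 324 259 227 233 227 221 240 228]
200 [329 349 330 339 327 326 416 507 545 545 545 541 541 538 529 518 520 529
 535 530 524 523 518 462 404 292 203 228 236 212 270 338]
250 [339 330 341 335 335 367 452 540 564 559 563 564 555 544 532 518 514 514
 512 528 522 513 482 428 332 250 229 219 231 215 269 337]
[[121 182 215]
 [121 183 214]
 [118 180 214]
 [121 184 215]
 [123 182 215]
 [116 179 213]
 [116 179 212]
 [121 182 215]
 [118 178 212]
 [103 160 193]
 [ 80 130 167]
 [ 75 117 157]
 [ 65 110 153]
 [ 66 113 154]
 [ 70 112 155]
 [ 74 118 159]
 [ 67 112 153]]
[458 451 457 441 455 432 394 363 341 328 367 349 359 345 356 360 345 354
 341 340 290 293 319 354 364 379]
253.5 20 [592.8 -41.6  13. ]
253.5 120 [ 592.7 -120.7   13. ]
253.5 150 [ 592.7 -145.4   26. ]
253.5 265 [ 592.6 -254.9   26. ]
244 200 [ 584.1 -190.2   26. ]
263 200 [ 601.2 -190.2   26. ]
424 172 [ 750.8 -168.2   10. ]
```

```bash
python3 -m pendant '[85,7,2,40,0,85,7,2,80,0,85,7,2,115,0,85,7,2,135,0,85,7,2,144,0,85,7,2,144,0,40,7,2,144,0,20,7,2,144,0]'
python3 -m pendant '[10,0,0,0,0,10,0,0,0,0,10,0,0,0,0,10,0,0,0,0,10,0,0,0,0]'
python3 - <<'E'
from h import *
to(592,-172,5,90)
E
```

```text
time: 2.12
ee_pos: [593.2, -173.5, 8.9]
tcp_rot: [0.71, 0.705, 0.001, 0.002]
ft_force: [-0.4, 0.1, 0.9]
width: 63.9
time: 2.53
ee_pos: [592.9, -172.6, 7.9]
tcp_rot: [0.709, 0.705, 0.0, 0.001]
ft_force: [-0.2, 0.2, 5.3]
width: 16.7
now [ 592.9 -172.6    7.9] yaw 89.67 F [-0.18  0.25  5.25] w 16.7 t 2.53
shift [ 0.6 -0.9  2.9] spin -0.0057
```

```bash
python3 -m pendant '[10,0,0,-5,0,10,0,0,-15,0,10,0,0,-30,0,10,0,0,-40,0,10,0,0,-40,0,10,0,0,-40,0,10,0,0,-40,0,10,0,0,-40,0]'
python3 - <<'E'
from h import *
for n in ['wrist','scene','top']:
    s=robot.read_state(); np.savez(n+'2.npz',p=s['ee_pos'],q=s['tcp_rot'])
    cv2.imwrite(f'pics/{n}2.png',optics.get_image(n))
    to(592,-172,50,90)
s=cv2.imread('pics/scene2.png');t=cv2.imread('pics/top2.png')
a=cv2.resize(s[190:310,130:290],None,fx=5,fy=5,interpolation=cv2.INTER_CUBIC)
b=cv2.resize(t[110:210,200:360],None,fx=5,fy=5,interpolation=cv2.INTER_CUBIC)
cv2.imwrite('pics/s2z.png',a);cv2.imwrite('pics/t2z.png',b)
E
```

```text
time: 3.2
ee_pos: [591.5, -172.2, 46.0]
tcp_rot: [0.709, 0.705, -0.0, -0.001]
ft_force: [-0.8, 0.5, -0.6]
width: 16.4
now [ 591.5 -172.2   46. ] yaw 89.66 F [-0.07  0.86 -1.22] w 16.7 t 3.25
shift [ 0.2  0.4 -4. ] spin -0.006
now [ 591.6 -172.3   46.1] yaw 89.66 F [-0.49  0.01 -0.29] w 16.7 t 3.3
shift [ 0.3  0.4 -3.9] spin -0.006
now [ 591.7 -172.3   46.1] yaw 89.66 F [ 0.51  0.72 -1.65] w 17.0 t 3.35
shift [ 0.3  0.2 -3.9] spin -0.006
```

View pics/s2z.png

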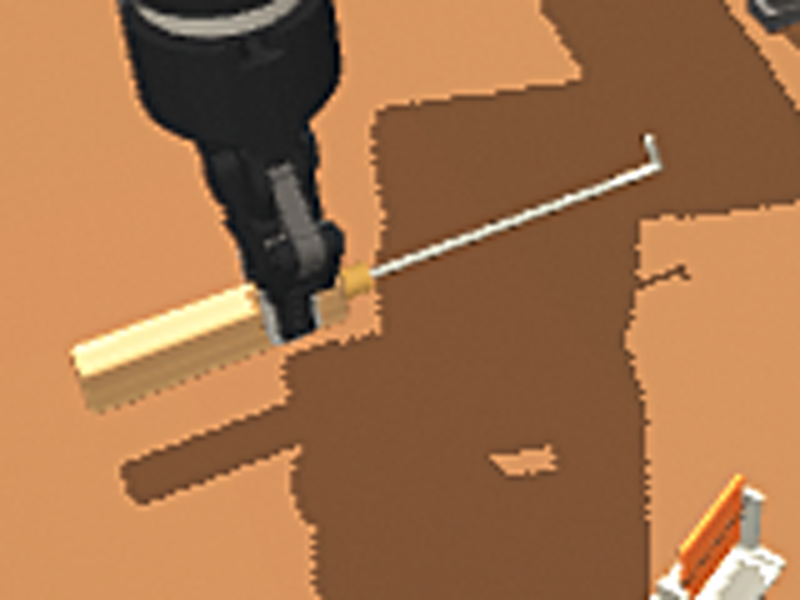

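View pics/t2z.png

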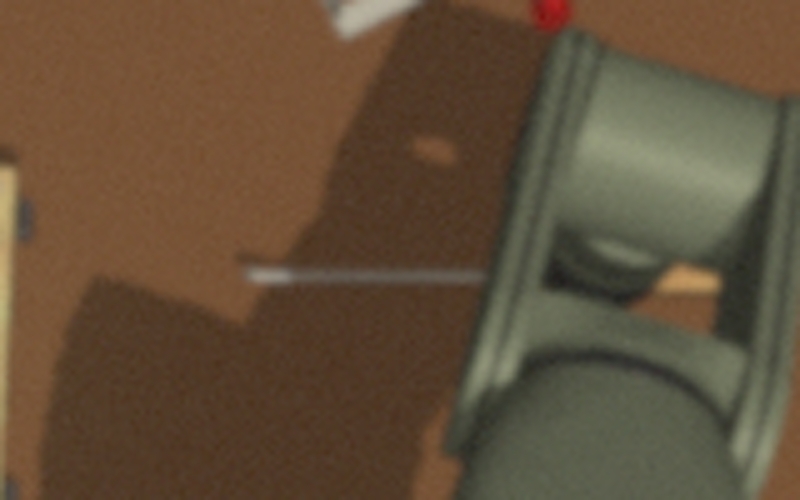

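View pics/wrist2.png

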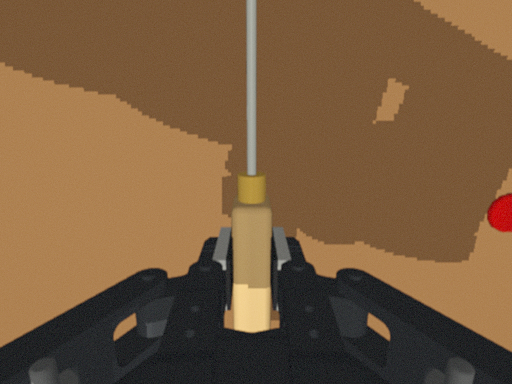

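```bash
python3 - <<'E'
from h import *
print('bend top', onz('top',249.4,164.4,51.))
print('scene tip at z71', onz('scene',260,217.6,71.1), 'bend z51', onz('scene',261.4,223.2,51))
print('rod mid top', onz('top',290,165.2,51.))
for v in [10,90,160]: print(wonz('wrist2.npz',251.5,v,51))
print(wonz('wrist2.npz',252,203,64),wonz('wrist2.npz',252,176,51))
def tri(a,b):
    o1,d1=ray('scene',*a);o2,d2=ray('top',*b)
    A=np.array([d1,-d2]).T; t=np.linalg.lstsq(A,o2-o1,rcond=None)[0]; return o1+d1*t[0],o2+d2*t[1]
print(tri((261.8,223.2),(249.4,164.6)))
E
```

```text
bend top [591.85131368   1.01278377  51.        ]
scene tip at z71 [595.37985027  -1.10154523  71.1       ] bend z51 [593.76154867   3.31229628  51.        ]
rod mid top [ 589.58139908 -110.07694272   51.        ]
[591.9 -67.8  51. ]
[591.8 -97.9  51. ]
[ 591.6 -127.6   51. ]
[ 591.7 -143.6   64. ] [ 591.8 -134.9   51. ]
(array([593.20889168,   4.6421002 ,  49.9456303 ]), array([591.50810491,   1.02253674,  49.65409894]))
```

```bash
python3 - <<'E'
from h import *
t=cv2.imread('pics/top0.png').astype(float)
g=t[...,1]  # green: deck bright vs bench
g=cv2.GaussianBlur(g,(3,3),0)
def cross(a,lvl,rev):
    r=range(len(a)-1)
    for i in (reversed(list(r)) if rev else r):
        if (a[i]-lvl)*(a[i+1]-lvl)<=0: return i+(lvl-a[i])/(a[i+1]-a[i])
E={}
inn=np.median(g[150:205,130:195]);out=np.median(g[215:235,215:240]);lvl=(inn+out)/2;print(inn,out)
cols=range(135,192);rows=range(150,205)
E['side-']=[onz('top',c,130+cross(g[130:225,c],lvl,False),103)[:2] for c in cols]
E['side+']=[onz('top',c,130+cross(g[130:225,c],lvl,True),103)[:2] for c in cols]
E['back']=[onz('top',115+cross(g[r,115:215],lvl,False),r,103)[:2] for r in rows]
E['front']=[onz('top',115+cross(g[r,115:215],lvl,True),r,103)[:2] for r in rows]
for k,v in E.items():
    v=np.array(v,np.float32); vx,vy,x0,y0=cv2.fitLine(v,cv2.DIST_HUBER,0,.01,.01).ravel()
    print(k,np.degrees(np.arctan2(vy,vx)).round(2),(x0,y0))
E
```

```text
179.0625 87.0
side- 88.01 (np.float32(642.91486), np.float32(214.0879))
side+ 87.44 (np.float32(462.90335), np.float32(221.71349))
back -2.57 (np.float32(550.76825), np.float32(328.5195))
front -2.12 (np.float32(546.67615), np.float32(127.56479))
```

```bash
cat >> h.py <<'E'
C0=np.array([553.3,228.4]);YAW=87.7;u=np.array([np.cos(np.radians(YAW)),np.sin(np.radians(YAW))]);vv=np.array([-u[1],u[0]])
LT=171.;HT=25.1
def tipto(tx,ty,tz):
    p=C0+(tx-LT)*u+ty*vv; to(p[0],p[1],tz-HT,YAW)
def where():
    s=robot.read_state(); R=Ro.from_quat(s['tcp_rot']).as_matrix()
    p=s['ee_pos'][:2]+LT*R[:2,0]-C0; f=s['ft_force']
    print('tip frame',round(p@u,2),round(p@vv,2),'z',round(s['ee_pos'][2]+HT,2),'F frame',round(f[:2]@u,2),round(f[:2]@vv,2),round(f[2],2),'M',s['moment'].round(3),'yaw',round(np.degrees(np.arctan2(R[1,0],R[0,0])),2),'t',round(s['time'],2))
E
python3 -c "
from h import *
where(); tipto(-125,36,68)"
```

```text
tip frame -227.96 -48.66 z 71.25 F frame 0.74 -0.48 -1.65 M [-0.054 -0.008 -0.025] yaw 89.66 t 3.35
now [ 591.7 -172.3   46.1] yaw 89.66 F [ 0.51  0.72 -1.65] w 17.0 t 3.35
shift [105.9 -86.9   3.4] spin 0.0342
```

```bash
python3 -m pendant '[10,15,-12,3.5,0.034,10,40,-33,3.5,0.034,10,70,-57,3.5,0.034,10,95,-78,3.5,0.034,10,106,-87,3.5,0.034,10,106,-87,3.5,0.034,10,106,-87,3.5,0.034]'
python3 - <<'E'
from h import *
where()
for n in ['scene','top']: cv2.imwrite(f'pics/{n}3.png',optics.get_image(n))
where(); tipto(-65,36,68)
s=cv2.imread('pics/scene3.png');t=cv2.imread('pics/top3.png')
cv2.imwrite('pics/s3z.png',cv2.resize(s[140:250,200:360],None,fx=5,fy=5,interpolation=cv2.INTER_CUBIC))
cv2.imwrite('pics/t3z.png',cv2.resize(t[120:230,120:280],None,fx=5,fy=5,interpolation=cv2.INTER_CUBIC))
E
```

```text
time: 3.93
ee_pos: [506.5, -65.9, 43.6]
tcp_rot: [0.721, 0.693, 0.0, 0.001]
ft_force: [-0.1, 0.0, 0.0]
width: 16.4
tip frame -124.93 35.17 z 68.66 F frame 0.04 0.13 0.04 M [ 0.017 -0.054  0.05 ] yaw 87.78 t 3.93
tip frame -125.81 33.82 z 68.71 F frame -0.9 0.0 -0.95 M [-0.022 -0.033  0.01 ] yaw 87.69 t 4.03
now [507.6 -66.8  43.6] yaw 87.69 F [-0.04 -0.9  -0.95] w 16.2 t 4.03
shift [60.8 -2.2  0.7] spin -0.0002
```

View pics/s3z.png

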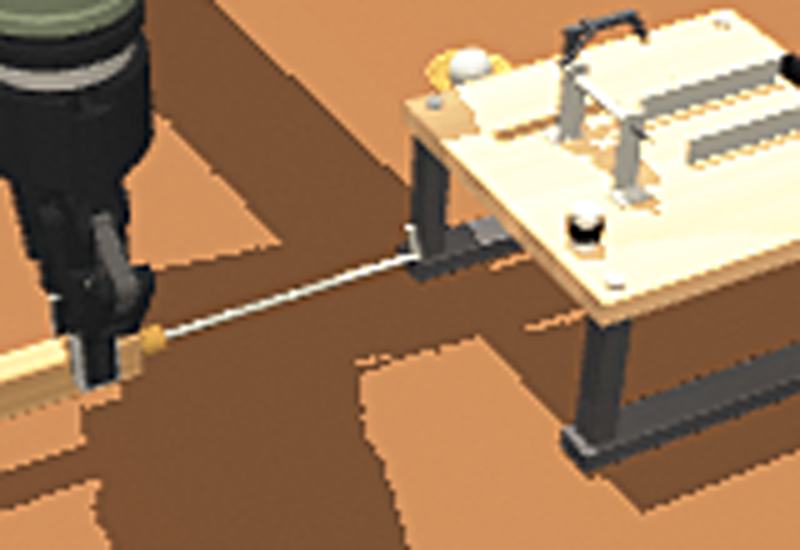

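View pics/t3z.png

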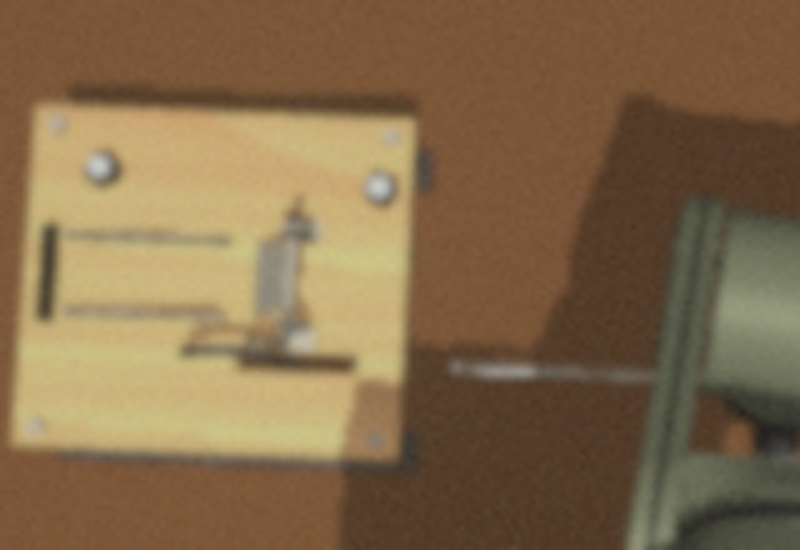

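```bash
python3 -c "
from h import *
p=onz('top',120+89.6,120+73.6,48.5)[:2]-C0; print('bend',p@u,p@vv,'expect',-125.8+6.5)
p=onz('scene',200+409/5,140+228/5,68.7)[:2]-C0; print('tip scene',p@u,p@vv)
"
```

```text
bend -120.73253509129543 36.47940433542422 expect -119.3
tip scene -126.95640686394204 31.178409236752582
```

```bash
python3 -m pendant '[10,8,-2,0.5,0,10,16,-2,0.5,0,10,24,-2,0.5,0,10,33,-2,0.5,0,10,42,-2,0.5,0,10,51,-2,0.5,0,10,57,-2,0.5,0,10,61,-2,0.5,0]'
python3 -c "
from h import *
where()"
```

```text
time: 4.7
ee_pos: [506.2, -3.8, 42.8]
tcp_rot: [0.721, 0.693, 0.0, 0.0]
ft_force: [-0.5, -0.1, -1.4]
width: 16.4
tip frame -62.85 37.92 z 67.89 F frame -0.14 0.51 -1.35 M [-0.002  0.033 -0.015] yaw 87.77 t 4.7
```

```bash
python3 -m pendant '[10,0,0,0,0,10,0,2,0,0,10,0,5,0,0,10,0,8,0,0,10,0,11,0,0,10,0,14,0,0,10,0,17,0,0,10,0,19,0,0]'
python3 -c "
from h import *
where()"
```

```text
time: 5.37
ee_pos: [525.5, -5.8, 42.7]
tcp_rot: [0.721, 0.693, -0.0, 0.0]
ft_force: [-0.0, -0.3, -1.7]
width: 16.6
tip frame -64.16 18.38 z 67.82 F frame -0.25 0.02 -1.66 M [0.018 0.07  0.07 ] yaw 87.7 t 5.37
```

```bash
cat > chk.py <<'E'
import sys; from h import *
lim=float(sys.argv[1]); ml=float(sys.argv[2]) if len(sys.argv)>2 else 0.25
s=robot.read_state(); where()
sys.exit(1 if np.linalg.norm(s['ft_force']-np.array([0,0,-1.2]))>lim or np.linalg.norm(s['moment'])>ml else 0)
E
P="python3 -m pendant"; K="python3 chk.py 3 0.3"
python3 -m pendant '[10,0,1,0,0,10,0,2,0,0,10,0,3,0,0,10,0,3,0,0]' && python3 chk.py 3 0.3 && python3 -m pendant '[10,0,1,0,0,10,0,2,0,0,10,0,3,0,0,10,0,3,0,0]' && python3 chk.py 3 0.3 && python3 -m pendant '[10,0,1,0,0,10,0,2,0,0,10,0,2,0,0]' && python3 chk.py 3 0.3 && python3 -m pendant '[10,0,1,0,0,10,0,2,0,0,10,0,2,0,0]' && python3 chk.py 3 0.3 && python3 -m pendant '[10,0,1,0,0,10,0,2,0,0,10,0,2,0,0]' && python3 chk.py 3 0.3 && python3 -m pendant '[10,0,1,0,0,10,0,2,0,0,10,0,2,0,0]' && python3 chk.py 3 0.3
```

```text
time: 5.7
ee_pos: [528.3, -5.8, 42.8]
tcp_rot: [0.721, 0.693, 0.0, 0.0]
ft_force: [-0.4, 0.2, -2.0]
width: 16.4
tip frame -63.97 15.6 z 67.86 F frame 0.2 0.42 -1.98 M [0.083 0.089 0.086] yaw 87.71 t 5.7
time: 6.03
ee_pos: [531.4, -5.9, 42.8]
tcp_rot: [0.721, 0.693, 0.0, 0.0]
ft_force: [-0.2, -0.6, -2.0]
width: 16.5
tip frame -64.0 12.5 z 67.92 F frame -0.6 0.22 -2.04 M [-0.096  0.073  0.089] yaw 87.71 t 6.03
time: 6.28
ee_pos: [533.5, -6.0, 42.8]
tcp_rot: [0.721, 0.693, 0.0, 0.0]
ft_force: [-1.1, -0.3, -0.3]
width: 16.6
tip frame -63.98 10.44 z 67.93 F frame -0.37 1.12 -0.34 M [-0.033  0.09   0.079] yaw 87.71 t 6.28
time: 6.53
ee_pos: [535.4, -6.1, 42.8]
tcp_rot: [0.721, 0.693, 0.0, 0.0]
ft_force: [-1.4, -0.8, -1.2]
width: 16.9
tip frame -64.03 8.48 z 67.9 F frame -0.91 1.41 -1.16 M [-0.058  0.093  0.037] yaw 87.71 t 6.53
time: 6.78
ee_pos: [537.4, -6.2, 42.8]
tcp_rot: [0.721, 0.693, 0.0, 0.0]
ft_force: [0.0, -0.1, -1.2]
width: 16.8
tip frame -64.0 6.47 z 67.92 F frame -0.11 -0.05 -1.25 M [-0.02   0.084  0.051] yaw 87.71 t 6.78
time: 7.03
ee_pos: [539.5, -6.2, 42.8]
tcp_rot: [0.721, 0.693, 0.0, 0.0]
ft_force: [0.8, 0.6, -1.4]
width: 16.8
tip frame -64.0 4.44 z 67.91 F frame 0.6 -0.77 -1.41 M [-0.07   0.08   0.109] yaw 87.71 t 7.03
```

```bash
python3 -m pendant '[10,0,1,0,0,10,0,2,0,0,10,0,2,0,0]' && python3 chk.py 3 0.3 && python3 -m pendant '[10,0,1,0,0,10,0,2,0,0,10,0,2,0,0]' && python3 chk.py 3 0.3 && python3 -m pendant '[10,0,1,0,0,10,0,2,0,0,10,0,2,0,0]' && python3 chk.py 3 0.3 && python3 -m pendant '[10,0,1,0,0,10,0,2,0,0,10,0,2,0,0]' && python3 chk.py 3 0.3  && python3 -m pendant '[10,0,1,0,0,10,0,2,0,0,10,0,2,0,0]' && python3 chk.py 3 0.3 && python3 -m pendant '[10,0,1,0,0,10,0,2,0,0,10,0,2,0,0]' && python3 chk.py 3 0.3 && python3 -m pendant '[10,0,1,0,0,10,0,2,0,0,10,0,2,0,0]' && python3 chk.py 3 0.3 && python3 -m pendant '[10,0,1,0,0,10,0,2,0,0,10,0,2,0,0]' && python3 chk.py 3 0.3
```

```text
time: 7.28
ee_pos: [541.5, -6.3, 42.8]
tcp_rot: [0.721, 0.693, 0.0, 0.0]
ft_force: [-1.4, -0.5, -1.2]
width: 16.3
tip frame -63.99 2.44 z 67.91 F frame -0.6 1.42 -1.23 M [-0.155  0.041  0.067] yaw 87.71 t 7.28
time: 7.53
ee_pos: [543.4, -6.4, 42.8]
tcp_rot: [0.721, 0.693, 0.0, 0.0]
ft_force: [-1.0, -0.4, -0.8]
width: 16.5
tip frame -63.98 0.44 z 67.91 F frame -0.49 0.94 -0.79 M [-0.192  0.026  0.009] yaw 87.71 t 7.53
time: 7.78
ee_pos: [545.4, -6.4, 42.8]
tcp_rot: [0.721, 0.693, 0.0, 0.0]
ft_force: [0.4, -0.2, -0.8]
width: 16.4
tip frame -63.97 -1.56 z 67.89 F frame -0.14 -0.39 -0.79 M [-0.06   0.009  0.056] yaw 87.71 t 7.78
time: 8.03
ee_pos: [547.5, -6.5, 42.8]
tcp_rot: [0.721, 0.693, 0.0, 0.0]
ft_force: [-0.1, -0.2, -0.8]
width: 16.2
tip frame -63.92 -3.59 z 67.93 F frame -0.16 0.08 -0.78 M [-0.077  0.068  0.026] yaw 87.7 t 8.03
time: 8.28
ee_pos: [548.9, -6.7, 42.7]
tcp_rot: [0.721, 0.693, -0.0, -0.0]
ft_force: [-1.7, -1.2, -0.9]
width: 16.3
tip frame -64.06 -4.88 z 67.76 F frame -1.24 1.67 -0.92 M [-0.104  0.194  0.223] yaw 87.75 t 8.28
```

```bash
python3 -m pendant '[10,0,0,0,0,10,0,0,0,0]' && python3 chk.py 3 0.3; python3 -m pendant '[10,0,0.7,0,0,10,0,0.7,0,0]' && python3 chk.py 3 0.3
```

```text
time: 8.45
ee_pos: [548.9, -6.6, 42.7]
tcp_rot: [0.721, 0.693, -0.0, -0.0]
ft_force: [-1.6, -0.1, -0.0]
width: 16.7
tip frame -64.03 -4.92 z 67.8 F frame -0.2 1.62 -0.05 M [-0.023  0.228  0.298] yaw 87.72 t 8.45
time: 8.62
ee_pos: [549.4, -6.7, 42.6]
tcp_rot: [0.721, 0.693, -0.0, -0.0]
ft_force: [-1.7, 0.0, -0.7]
width: 16.6
tip frame -64.06 -5.42 z 67.74 F frame -0.04 1.67 -0.75 M [-0.128  0.398  0.434] yaw 87.74 t 8.62
```

```bash
python3 -m pendant '[10,0,-1,0,0,10,0,-3,2,0,10,0,-3,9,0,10,0,-3,15,0,10,0,5,15,0,10,0,14,15,0,10,0,23,15,0,10,0,31,15,0]' && python3 chk.py 3 0.3 && python3 -m pendant '[10,0,0,0,0,10,0,0,-2,0,10,0,0,-5,0,10,0,0,-8,0,10,0,0,-11,0,10,0,0,-15,0,10,0,0,-15,0]' && python3 chk.py 3 0.3
```

```text
time: 9.28
ee_pos: [582.9, -7.9, 28.0]
tcp_rot: [0.721, 0.693, 0.001, 0.001]
ft_force: [-0.9, -0.2, -0.9]
width: 16.8
tip frame -63.95 -39.11 z 53.13 F frame -0.28 0.91 -0.93 M [ 0.015 -0.045 -0.022] yaw 87.7 t 9.28
time: 9.87
ee_pos: [581.3, -7.9, 43.9]
tcp_rot: [0.721, 0.693, 0.001, 0.001]
ft_force: [-0.1, -0.0, -1.1]
width: 16.3
tip frame -63.97 -37.41 z 69.05 F frame -0.01 0.11 -1.06 M [-0.02  -0.02  -0.025] yaw 87.71 t 9.87
```

```bash
python3 -m pendant '[10,0,-4,0.5,0,10,0,-8,1,0,10,0,-12,1,0,10,0,-16,1,0,10,0,-20,1,0,10,0,-24,1,0,10,0,-28,1,0,10,0,-31,1,0]' && python3 chk.py 3 0.3 && python3 -m pendant '[10,0,-1,0,0,10,0,-2,0,0,10,0,-3,0,0,10,0,-3,0,0]' && python3 chk.py 3 0.3 && python3 -m pendant '[10,0,-1,0,0,10,0,-2,0,0,10,0,-2,0,0]' && python3 chk.py 3 0.3 && python3 -m pendant '[10,0,-1,0,0,10,0,-2,0,0,10,0,-2,0,0]' && python3 chk.py 3 0.3  && python3 -m pendant '[10,0,-1,0,0,10,0,-2,0,0,10,0,-2,0,0]' && python3 chk.py 3 0.3 && python3 -m pendant '[10,0,-1,0,0,10,0,-2,0,0,10,0,-2,0,0]' && python3 chk.py 3 0.3 && python3 -m pendant '[10,0,-1,0,0,10,0,-2,0,0,10,0,-2,0,0]' && python3 chk.py 3 0.3
```

```text
time: 10.53
ee_pos: [549.3, -6.7, 41.8]
tcp_rot: [0.721, 0.693, -0.0, 0.0]
ft_force: [0.9, -0.9, -1.2]
width: 16.4
tip frame -64.09 -5.38 z 66.88 F frame -0.84 -0.97 -1.19 M [-0.14  -0.118 -0.102] yaw 87.71 t 10.53
time: 10.87
ee_pos: [546.7, -6.5, 41.8]
tcp_rot: [0.721, 0.693, -0.0, -0.0]
ft_force: [0.1, 0.3, -0.8]
width: 16.7
tip frame -64.0 -2.84 z 66.87 F frame 0.27 -0.05 -0.75 M [-0.1   -0.072 -0.038] yaw 87.71 t 10.87
time: 11.12
ee_pos: [544.6, -6.4, 41.7]
tcp_rot: [0.721, 0.693, -0.0, -0.0]
ft_force: [1.0, -0.9, -1.6]
width: 16.6
tip frame -63.93 -0.74 z 66.84 F frame -0.91 -1.02 -1.6 M [-0.132 -0.047 -0.045] yaw 87.71 t 11.12
time: 11.37
ee_pos: [542.8, -6.3, 41.8]
tcp_rot: [0.721, 0.693, 0.0, 0.0]
ft_force: [1.1, -0.1, -1.8]
width: 16.8
tip frame -63.95 1.05 z 66.92 F frame -0.08 -1.15 -1.77 M [-0.044 -0.148 -0.104] yaw 87.7 t 11.37
time: 11.62
ee_pos: [541.5, -6.3, 42.0]
tcp_rot: [0.721, 0.693, 0.001, 0.001]
ft_force: [2.1, -0.2, -0.3]
width: 16.7
tip frame -64.01 2.27 z 67.12 F frame -0.08 -2.13 -0.3 M [-0.199 -0.379 -0.471] yaw 87.66 t 11.62
```

```bash
python3 -m pendant '[10,0,1.5,0,0,10,0,3,1,0,10,0,3,8,0,10,0,3,14.5,0,10,-1,-2,14.5,0,10,-2.2,-9,14.5,0,10,-2.2,-14.3,14.5,0,10,-2.2,-14.3,14.5,0]' && python3 chk.py 3 0.3 && python3 -m pendant '[10,0,0,0,0,10,0,0,0,0,10,0,0,-1.5,0,10,0,0,-3,0,10,0,0,-4,0]' && python3 chk.py 3 0.3
```

```text
time: 12.28
ee_pos: [524.3, -7.9, 27.1]
tcp_rot: [0.721, 0.693, -0.001, -0.001]
ft_force: [0.9, -0.3, -0.6]
width: 16.7
tip frame -66.26 19.47 z 52.22 F frame -0.23 -0.93 -0.63 M [0.001 0.    0.033] yaw 87.71 t 12.28
time: 12.7
ee_pos: [526.8, -7.9, 31.6]
tcp_rot: [0.721, 0.693, 0.0, 0.0]
ft_force: [0.0, -0.5, -0.9]
width: 16.8
tip frame -66.18 16.97 z 56.71 F frame -0.51 -0.04 -0.93 M [0.018 0.01  0.   ] yaw 87.71 t 12.7
```

```bash
python3 -m pendant '[10,0,-0.6,0,0,10,0,-0.6,-1,0,10,0,-0.6,-2,0,10,0,-0.6,-2,0]' && python3 chk.py 3 0.25 && python3 -m pendant '[10,0,0,-1,0,10,0,0,-2,0,10,0,0,-2,0]' && python3 chk.py 3 0.25 && python3 -m pendant '[10,0,0,-1,0,10,0,0,-2,0,10,0,0,-2,0]' && python3 chk.py 3 0.25 && python3 -m pendant '[10,0,0,-1,0,10,0,0,-2,0,10,0,0,-2,0]' && python3 chk.py 3 0.25  && python3 -m pendant '[10,0,0,-1,0,10,0,0,-2,0,10,0,0,-2,0]' && python3 chk.py 3 0.25 && python3 -m pendant '[10,0,0,-1,0,10,0,0,-2,0,10,0,0,-2,0]' && python3 chk.py 3 0.25
```

```text
time: 13.03
ee_pos: [526.0, -7.9, 33.5]
tcp_rot: [0.721, 0.693, 0.0, 0.0]
ft_force: [0.2, 0.7, -0.6]
width: 17.0
tip frame -66.18 17.8 z 58.57 F frame 0.7 -0.12 -0.64 M [-0.019  0.008 -0.014] yaw 87.71 t 13.03
time: 13.28
ee_pos: [526.0, -7.9, 35.5]
tcp_rot: [0.721, 0.693, 0.0, 0.0]
ft_force: [-0.5, 0.1, -0.9]
width: 16.6
tip frame -66.18 17.79 z 60.58 F frame 0.07 0.53 -0.85 M [ 0.038  0.017 -0.008] yaw 87.71 t 13.28
time: 13.53
ee_pos: [526.0, -7.9, 37.5]
tcp_rot: [0.721, 0.693, 0.0, 0.0]
ft_force: [0.0, -0.2, 0.3]
width: 16.7
tip frame -66.2 17.81 z 62.58 F frame -0.21 -0.01 0.32 M [-0.037  0.04   0.035] yaw 87.71 t 13.53
time: 13.78
ee_pos: [526.0, -7.9, 39.5]
tcp_rot: [0.721, 0.693, 0.0, 0.0]
ft_force: [-0.1, 0.2, -1.2]
width: 16.7
tip frame -66.19 17.77 z 64.6 F frame 0.18 0.08 -1.17 M [0.03  0.023 0.058] yaw 87.71 t 13.78
time: 14.03
ee_pos: [526.0, -7.9, 41.5]
tcp_rot: [0.721, 0.693, 0.0, 0.0]
ft_force: [0.2, -1.2, -0.6]
width: 16.5
tip frame -66.2 17.79 z 66.59 F frame -1.14 -0.24 -0.57 M [-0.019  0.012 -0.051] yaw 87.71 t 14.03
time: 14.28
ee_pos: [526.0, -7.9, 43.5]
tcp_rot: [0.721, 0.693, 0.0, 0.0]
ft_force: [-0.1, -0.6, -0.8]
width: 16.7
tip frame -66.16 17.8 z 68.59 F frame -0.56 0.04 -0.76 M [-0.004 -0.031 -0.007] yaw 87.71 t 14.28
```

```bash
python3 -m pendant '[10,0,-1,0,0,10,0,-2,0,0,10,0,-2,0,0]' && python3 chk.py 3 0.25 && python3 -m pendant '[10,0,-1,0,0,10,0,-2,0,0,10,0,-2,0,0]' && python3 chk.py 3 0.25 && python3 -m pendant '[10,0,-1,0,0,10,0,-2,0,0,10,0,-2,0,0]' && python3 chk.py 3 0.25
```

```text
time: 14.53
ee_pos: [523.5, -7.8, 43.2]
tcp_rot: [0.721, 0.693, -0.0, -0.0]
ft_force: [-0.4, 0.3, -0.4]
width: 16.7
tip frame -66.18 20.27 z 68.32 F frame 0.3 0.4 -0.45 M [0.004 0.028 0.025] yaw 87.71 t 14.53
time: 14.78
ee_pos: [522.3, -7.7, 43.4]
tcp_rot: [0.721, 0.693, 0.001, 0.0]
ft_force: [1.6, -0.0, -1.1]
width: 16.5
tip frame -66.16 21.35 z 68.54 F frame 0.06 -1.57 -1.13 M [-0.041 -0.185 -0.281] yaw 87.66 t 14.78
```

```bash
python3 -m pendant '[10,0,2,0,0,10,-1,4,0,0,10,-3,8,0,0,10,-5,12,0,0,10,-6.2,16,0,0,10,-7.3,20,0,0,10,-8,23.5,0,0,10,-8,23.5,0,0]' && python3 chk.py 3 0.25 
```

```text
time: 15.45
ee_pos: [546.1, -16.9, 43.3]
tcp_rot: [0.721, 0.693, 0.0, 0.0]
ft_force: [-0.7, -0.6, -1.4]
width: 16.4
tip frame -74.39 -2.65 z 68.4 F frame -0.63 0.66 -1.43 M [-0.015  0.03   0.017] yaw 87.69 t 15.45
```

```bash
python3 - <<'E'
from h import *
cv2.imwrite('pics/scene4.png',optics.get_image('scene'))
where()
s=cv2.imread('pics/scene4.png')
cv2.imwrite('pics/s4z.png',cv2.resize(s[125:245,240:400],None,fx=5,fy=5,interpolation=cv2.INTER_CUBIC))
E
```

```text
tip frame -74.29 -2.14 z 68.36 F frame -1.5 -0.13 -0.85 M [-0.028  0.013 -0.058] yaw 87.69 t 15.5
```

View pics/s4z.png

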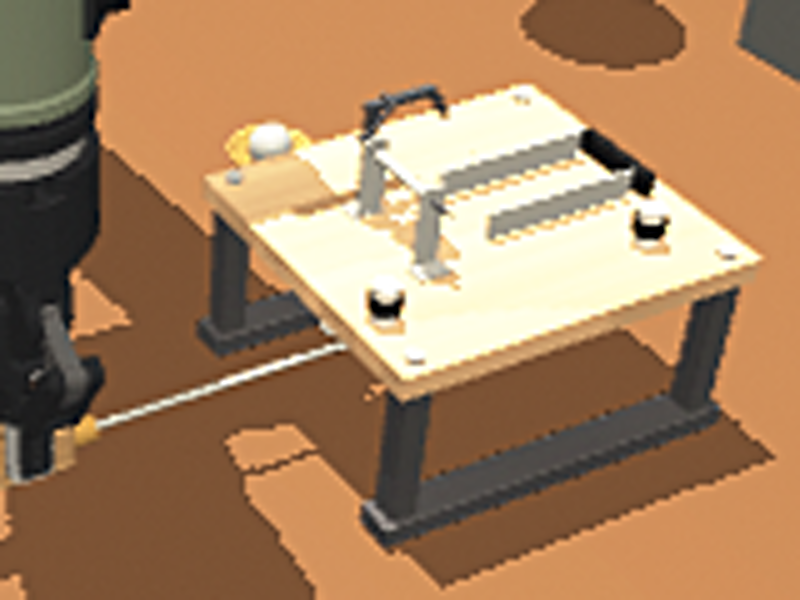

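```bash
python3 -m pendant '[10,-0.7,0,0,0,10,-1.4,0,0,0,10,-2,0,0,0]' && python3 chk.py 9 1 && python3 -m pendant '[10,-0.5,0,0,0,10,-1,0,0,0]' && python3 chk.py 9 1 && python3 -m pendant '[10,-0.5,0,0,0,10,-1,0,0,0]' && python3 chk.py 9 1 && python3 -m pendant '[10,-0.5,0,0,0,10,-1,0,0,0]' && python3 chk.py 9 1 && python3 -m pendant '[10,-0.5,0,0,0,10,-1,0,0,0]' && python3 chk.py 9 1 && python3 -m pendant '[10,-0.5,0,0,0,10,-1,0,0,0]' && python3 chk.py 9 1
```

```text
time: 15.75
ee_pos: [544.7, -18.7, 43.3]
tcp_rot: [0.721, 0.693, -0.0, -0.0]
ft_force: [0.1, -0.7, -1.2]
width: 16.7
tip frame -76.21 -1.33 z 68.37 F frame -0.71 -0.11 -1.21 M [-0.009  0.009 -0.039] yaw 87.71 t 15.75
time: 15.92
ee_pos: [544.8, -19.6, 43.4]
tcp_rot: [0.721, 0.693, 0.0, -0.0]
ft_force: [0.1, 1.7, -1.8]
width: 16.4
tip frame -77.13 -1.49 z 68.46 F frame 1.73 -0.04 -1.79 M [ 0.23  -0.03   0.013] yaw 87.7 t 15.92
time: 16.08
ee_pos: [544.7, -20.0, 43.3]
tcp_rot: [0.721, 0.693, 0.0, -0.001]
ft_force: [-0.2, 5.5, -0.9]
width: 16.5
tip frame -77.54 -1.46 z 68.37 F frame 5.52 0.44 -0.89 M [0.758 0.02  0.048] yaw 87.68 t 16.08
time: 16.25
ee_pos: [544.7, -20.6, 43.2]
tcp_rot: [0.721, 0.693, 0.0, -0.001]
ft_force: [0.0, 5.7, -1.3]
width: 16.5
tip frame -78.14 -1.47 z 68.34 F frame 5.73 0.21 -1.26 M [0.928 0.008 0.071] yaw 87.67 t 16.25
time: 16.42
ee_pos: [544.7, -21.5, 43.2]
tcp_rot: [0.721, 0.693, 0.0, -0.001]
ft_force: [0.9, 6.1, 0.0]
width: 16.5
tip frame -79.09 -1.46 z 68.34 F frame 6.09 -0.67 0.02 M [ 0.933 -0.032  0.073] yaw 87.68 t 16.42
time: 16.58
ee_pos: [544.6, -22.5, 43.3]
tcp_rot: [0.721, 0.693, 0.001, -0.001]
ft_force: [0.2, 5.9, -1.5]
width: 16.7
tip frame -80.06 -1.49 z 68.35 F frame 5.86 0.05 -1.5 M [0.943 0.007 0.053] yaw 87.68 t 16.58
```

```bash
cat > ck.py <<'E'
import sys; from h import *
s=robot.read_state(); R=Ro.from_quat(s['tcp_rot']).as_matrix(); p=s['ee_pos'][:2]+LT*R[:2,0]-C0
print(round(p@u,2),round(p@vv,2),'F',s['ft_force'].round(1),'M',s['moment'].round(2))
sys.exit(1 if np.linalg.norm(s['ft_force']-np.array([0,0,-1.]))>9.5 or np.linalg.norm(s['moment'])>1.15 else 0)
E
(python3 -m pendant '[10,-0.5,0,0,0,10,-1,0,0,0]' && python3 ck.py && python3 -m pendant '[10,-0.5,0,0,0,10,-1,0,0,0]' && python3 ck.py && python3 -m pendant '[10,-0.5,0,0,0,10,-1,0,0,0]' && python3 ck.py && python3 -m pendant '[10,-0.5,0,0,0,10,-1,0,0,0]' && python3 ck.py && python3 -m pendant '[10,-0.5,0,0,0,10,-1,0,0,0]' && python3 ck.py && python3 -m pendant '[10,-0.5,0,0,0,10,-1,0,0,0]' && python3 ck.py && python3 -m pendant '[10,-0.5,0,0,0,10,-1,0,0,0]' && python3 ck.py && python3 -m pendant '[10,-0.5,0,0,0,10,-1,0,0,0]' && python3 ck.py) | grep F
```

```text
-81.06 -1.45 F [-0.1  7.  -1. ] M [0.93 0.01 0.04]
-82.06 -1.45 F [ 1.2  5.8 -0.6] M [ 0.94 -0.    0.  ]
-83.05 -1.46 F [ 0.2  5.3 -0.5] M [ 0.95 -0.02  0.04]
-84.06 -1.47 F [ 0.6  6.1 -0.4] M [0.95 0.02 0.04]
-85.05 -1.47 F [-0.3  6.2 -0.2] M [ 0.96 -0.01  0.08]
-86.08 -1.47 F [-0.8  6.1 -1.7] M [0.97 0.05 0.03]
-87.05 -1.47 F [ 0.3  6.3 -1.5] M [0.92 0.04 0.03]
-88.09 -1.48 F [-0.2  6.1 -0.1] M [ 0.96 -0.02  0.08]
```

```bash
(python3 -m pendant '[10,-0.5,0,0,0,10,-1,0,0,0]' && python3 ck.py && python3 -m pendant '[10,-0.5,0,0,0,10,-1,0,0,0]' && python3 ck.py && python3 -m pendant '[10,-0.5,0,0,0,10,-1,0,0,0]' && python3 ck.py && python3 -m pendant '[10,-0.5,0,0,0,10,-1,0,0,0]' && python3 ck.py && python3 -m pendant '[10,-0.5,0,0,0,10,-1,0,0,0]' && python3 ck.py && python3 -m pendant '[10,-0.5,0,0,0,10,-1,0,0,0]' && python3 ck.py && python3 -m pendant '[10,-0.5,0,0,0,10,-1,0,0,0]' && python3 ck.py && python3 -m pendant '[10,-0.5,0,0,0,10,-1,0,0,0]' && python3 ck.py) | grep F; python3 - <<'E'
from h import *
cv2.imwrite('pics/scene5.png',optics.get_image('scene'))
where()
s=cv2.imread('pics/scene5.png')
cv2.imwrite('pics/s5z.png',cv2.resize(s[125:245,240:400],None,fx=5,fy=5,interpolation=cv2.INTER_CUBIC))
E
```

```text
-89.06 -1.45 F [ 0.8  5.1 -1.3] M [0.91 0.   0.03]
-90.06 -1.47 F [-0.1  6.3 -0. ] M [ 0.95 -0.04  0.02]
-91.07 -1.46 F [ 0.4  5.8 -1.1] M [0.89 0.05 0.07]
-92.07 -1.47 F [-0.7  6.3 -0.7] M [ 0.9  -0.04  0.06]
-93.06 -1.45 F [-0.1  6.3 -1.5] M [ 0.94 -0.05  0.06]
-94.06 -1.47 F [-0.3  6.2 -0.9] M [0.95 0.03 0.01]
-95.04 -1.44 F [-0.4  6.1 -1.4] M [ 0.98 -0.02 -0.02]
-96.05 -1.47 F [-0.2  6.4 -0.9] M [0.9  0.05 0.1 ]
tip frame -96.14 -1.49 z 68.32 F frame 6.57 0.3 -0.95 M [ 0.911 -0.048  0.064] yaw 87.67 t 19.3
```

View pics/s5z.png

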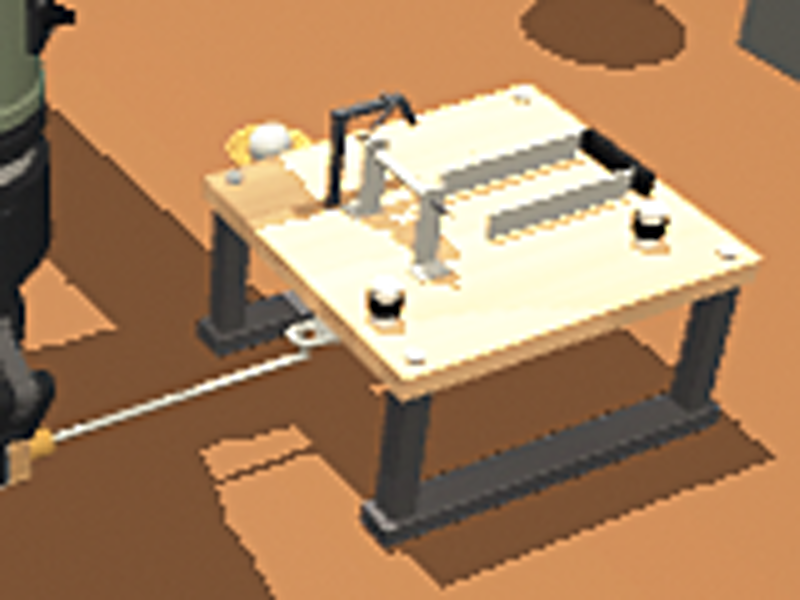

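The picture shows the link's eye at zoom (308,333), in the open just in front of the ledge with the hook in it. The lift arm has moved forward to zoom (335,150), but the gate is still up. I keep drawing.

```bash
(python3 -m pendant '[10,-0.5,0,0,0,10,-1,0,0,0]' && python3 ck.py && python3 -m pendant '[10,-0.5,0,0,0,10,-1,0,0,0]' && python3 ck.py && python3 -m pendant '[10,-0.5,0,0,0,10,-1,0,0,0]' && python3 ck.py && python3 -m pendant '[10,-0.5,0,0,0,10,-1,0,0,0]' && python3 ck.py && python3 -m pendant '[10,-0.5,0,0,0,10,-1,0,0,0]' && python3 ck.py && python3 -m pendant '[10,-0.5,0,0,0,10,-1,0,0,0]' && python3 ck.py && python3 -m pendant '[10,-0.5,0,0,0,10,-1,0,0,0]' && python3 ck.py && python3 -m pendant '[10,-0.5,0,0,0,10,-1,0,0,0]' && python3 ck.py) | grep F
```

```text
-97.03 -1.38 F [ 0.6  5.6 -0.7] M [ 0.94 -0.    0.08]
-98.03 -1.39 F [-0.5  6.3  0. ] M [0.98 0.02 0.08]
-99.05 -1.38 F [-1.   6.1 -0.8] M [ 0.97 -0.01  0.07]
-100.04 -1.41 F [-0.6  5.7 -0.3] M [0.98 0.03 0.11]
-101.04 -1.4 F [ 0.5  7.  -1. ] M [0.94 0.05 0.06]
-102.05 -1.38 F [-0.8  6.1 -1.1] M [0.96 0.03 0.12]
-103.06 -1.39 F [ 0.1  6.  -0.4] M [ 0.98 -0.03  0.05]
-104.05 -1.38 F [ 0.1  5.6 -0.6] M [ 0.91 -0.02  0.11]
```

```bash
(python3 -m pendant '[10,-0.5,0,0,0,10,-1,0,0,0]' && python3 ck.py && python3 -m pendant '[10,-0.5,0,0,0,10,-1,0,0,0]' && python3 ck.py && python3 -m pendant '[10,-0.5,0,0,0,10,-1,0,0,0]' && python3 ck.py && python3 -m pendant '[10,-0.5,0,0,0,10,-1,0,0,0]' && python3 ck.py && python3 -m pendant '[10,-0.5,0,0,0,10,-1,0,0,0]' && python3 ck.py && python3 -m pendant '[10,-0.5,0,0,0,10,-1,0,0,0]' && python3 ck.py && python3 -m pendant '[10,-0.5,0,0,0,10,-1,0,0,0]' && python3 ck.py && python3 -m pendant '[10,-0.5,0,0,0,10,-1,0,0,0]' && python3 ck.py) | grep F
```

```text
-105.04 -1.37 F [ 0.2  6.2 -0.4] M [ 0.93 -0.01  0.03]
-106.07 -1.36 F [ 0.5  6.2 -1.3] M [ 0.9  -0.02  0.1 ]
-107.06 -1.38 F [-0.2  6.5 -0.9] M [1.02 0.   0.03]
-108.04 -1.4 F [ 0.   6.  -0.1] M [0.98 0.01 0.09]
-109.04 -1.38 F [ 0.1  5.9 -1.8] M [ 0.97 -0.01  0.04]
-109.76 -1.39 F [-0.9  8.8 -0.4] M [ 1.36 -0.06  0.02]
```

```bash
python3 -m pendant '[10,-0.4,0,0,0,10,-0.4,0,0,0,10,-0.4,0,0,0]'>/dev/null; python3 ck.py; python3 - <<'E'
from h import *
cv2.imwrite('pics/scene6.png',optics.get_image('scene'))
where()
s=cv2.imread('pics/scene6.png')
cv2.imwrite('pics/s6z.png',cv2.resize(s[125:245,240:400],None,fx=5,fy=5,interpolation=cv2.INTER_CUBIC))
E
```

```text
-109.81 -1.39 F [-0.5  9.5 -0.7] M [ 1.38 -0.04 -0.01]
tip frame -109.8 -1.38 z 68.27 F frame 8.4 -0.04 -1.08 M [ 1.329 -0.041  0.057] yaw 87.65 t 21.93
```

View pics/s6z.png

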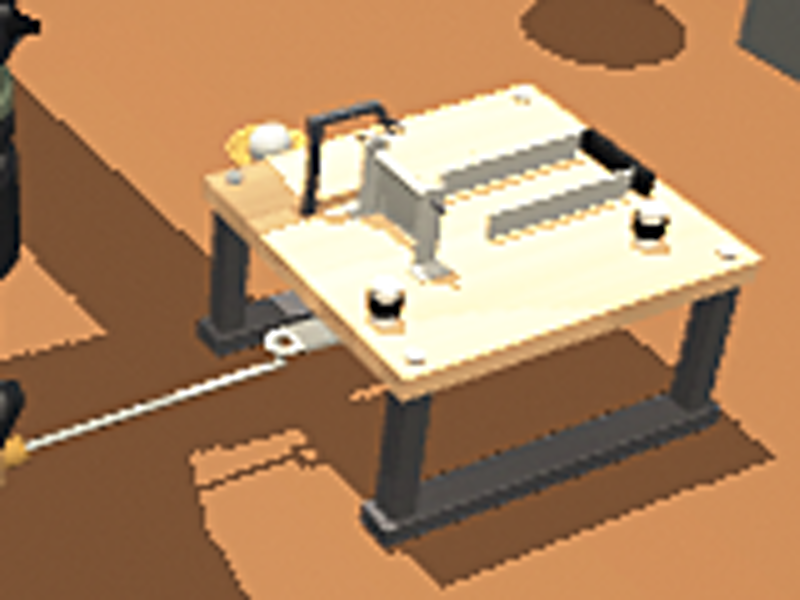

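```bash
python3 -m pendant '[10,1.5,0,0,0,10,3.5,0,0,0,10,5,0,0,0,10,5,0,0,0,10,5,0,0,0]'>/dev/null; python3 ck.py
```

```text
-106.8 -1.62 F [ 0.9  0.9 -0.1] M [ 0.02 -0.06 -0.08]
```

```bash
python3 -m pendant '[10,0,0,2,0,10,0,0,4,0,10,0,0,6,0,10,0,0,8,0,10,0,0,8,0]'>/dev/null; python3 chk.py 3 0.3 && python3 -m pendant '[10,0,0,2,0,10,0,0,5,0,10,0,0,8,0,10,0,0,8,0,10,0,0,8,0]'>/dev/null; python3 chk.py 3 0.3
```

```text
tip frame -106.65 -1.2 z 59.82 F frame 0.41 0.3 -1.3 M [ 0.016 -0.02   0.013] yaw 87.7 t 22.77
tip frame -106.54 -1.39 z 52.11 F frame 0.42 -0.13 0.03 M [-0.051 -0.021  0.012] yaw 87.71 t 23.18
```

```bash
python3 -m pendant '[10,0,0,3,0,10,-3,0,4,0,10,-8,0,4,0,10,-16,0,4,0,10,-26,0,4,0,10,-38,0,4,0,10,-48,0,4,0,10,-55,0,4,0]'>/dev/null; python3 chk.py 3 0.3; python3 -m pendant '[10,0,0,0,0,10,0,0,0,0]'>/dev/null; python3 - <<'E'
from h import *
where()
for n in ['scene','wrist']: cv2.imwrite(f'pics/{n}7.png',optics.get_image(n))
s=cv2.imread('pics/scene7.png')
cv2.imwrite('pics/s7z.png',cv2.resize(s[125:285,190:400],None,fx=3.8,fy=3.7,interpolation=cv2.INTER_CUBIC))
E
```

```text
tip frame -163.4 -1.86 z 48.5 F frame 0.1 0.3 -0.98 M [0.044 0.008 0.062] yaw 87.64 t 23.85
tip frame -162.23 -1.75 z 48.39 F frame 0.13 0.46 -0.84 M [ 0.002 -0.036  0.001] yaw 87.63 t 24.02
```

View pics/s7z.png

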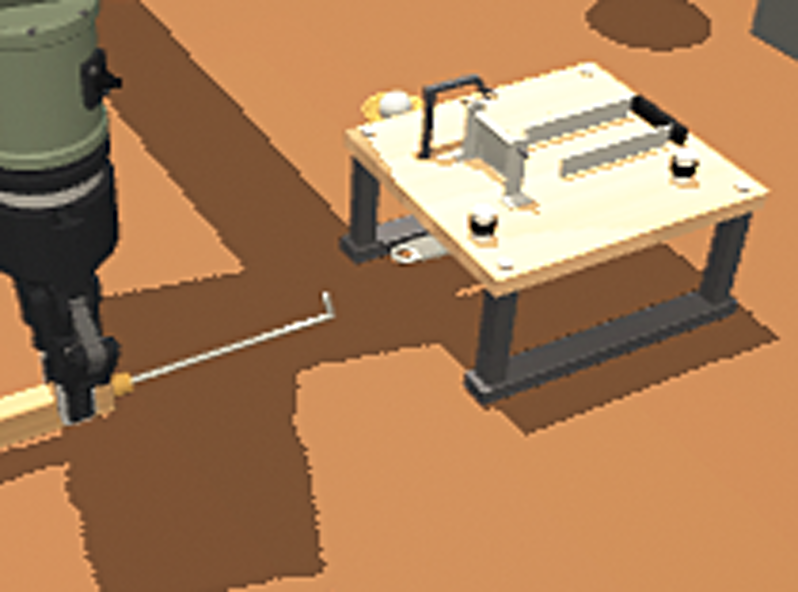

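```bash
python3 -m pendant '[10,0,0,4,0,10,0,0,8,0,10,0,0,11,0,10,0,0,13,0,10,0,0,13,0]'>/dev/null; python3 chk.py 3 0.3 && python3 -m pendant '[10,0,0,0.5,0,10,0,0,1,0,10,0,0,1,0]'>/dev/null && python3 chk.py 3 0.3 && python3 -m pendant '[10,0,0,0.5,0,10,0,0,1,0,10,0,0,1,0]'>/dev/null && python3 chk.py 3 0.3 && python3 -m pendant '[10,0,0,0.5,0,10,0,0,1,0,10,0,0,1,0]'>/dev/null && python3 chk.py 3 0.3 && python3 -m pendant '[10,0,0,0.5,0,10,0,0,1,0,10,0,0,1,0]'>/dev/null && python3 chk.py 3 0.3
```

```text
tip frame -161.3 -1.05 z 34.66 F frame 0.0 0.1 -0.89 M [-0.001 -0.05  -0.008] yaw 87.73 t 24.53
tip frame -161.56 -1.63 z 34.41 F frame -0.48 -0.68 -0.78 M [-0.043  0.022 -0.072] yaw 87.71 t 24.78
tip frame -161.61 -1.57 z 33.38 F frame 0.07 -0.54 -0.68 M [-0.005 -0.005  0.003] yaw 87.71 t 25.03
tip frame -161.62 -1.62 z 33.01 F frame -0.52 2.34 4.98 M [0.002 0.242 0.054] yaw 87.71 t 25.28
```

```bash
python3 -m pendant '[18,0,0,-0.3,0,22,0,0,-0.3,0,30,0,0,-0.3,0,45,0,0,-0.3,0,60,0,0,-0.3,0,60,0,0,-0.3,0]'; python3 -m pendant '[60,0,0,-5,0,60,0,0,-15,0,60,0,0,-30,0,60,0,0,-55,0,60,0,0,-85,0,60,0,0,-120,0,60,0,0,-120,0,60,0,0,-120,0]'; python3 - <<'E'
from h import *
for n in ['scene','top','wrist']: 
    s=robot.read_state(); np.savez(n+'8.npz',p=s['ee_pos'],q=s['tcp_rot'])
    cv2.imwrite(f'pics/{n}8.png',optics.get_image(n))
where()
s=cv2.imread('pics/scene8.png')
cv2.imwrite('pics/s8z.png',cv2.resize(s[125:335,140:400],None,fx=3,fy=2.8,interpolation=cv2.INTER_CUBIC))
E
```

```text
time: 25.78
ee_pos: [541.6, -104.0, 7.5]
tcp_rot: [0.721, 0.693, -0.0, 0.0]
ft_force: [0.1, -0.1, -0.2]
width: 60.1
time: 26.45
ee_pos: [543.0, -104.3, 130.7]
tcp_rot: [0.721, 0.693, 0.002, 0.003]
ft_force: [-0.0, -0.5, -0.4]
width: 60.2
tip frame -161.41 -0.62 z 151.91 F frame -0.21 0.65 -0.05 M [0.035 0.022 0.007] yaw 87.71 t 26.6
```

View pics/s8z.png

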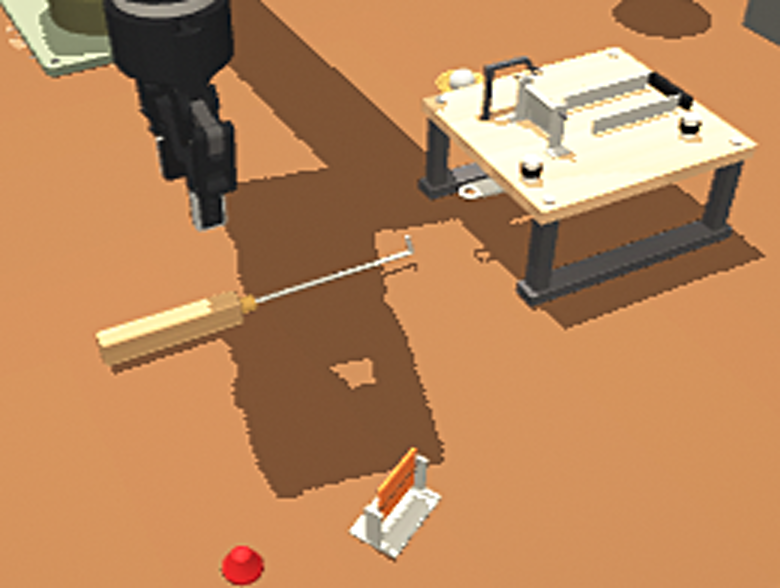

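View pics/top8.png

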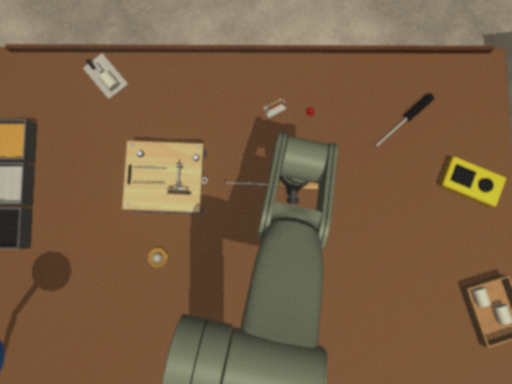

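```bash
python3 -c "
from h import *
p=onz('top',226,182.8,13)[:2]-C0; print('rod end frame',p@u,p@vv)
robot.finish_job(); print(robot.read_state()['time'])"
```

```text
rod end frame -161.7463125009398 1.1084228980839248
the job is handed in; nothing more can be done
the job is handed in; nothing more can be done
```

The plunger is out at its stop, the gate hangs shut, and the hook lies on the bench in front of the frame. I handed the job in at about 27 s of robot time. `finish_job` gives no verdict, so what follows is from my own readings.

- **Finding the eye:** I took the hook by its handle and slid the tip in under the ledge. I pushed the link gently to its stop on both sides, at about 2 N each. Those two contacts gave the pin and the eye, and the tip then rose through the eye without touching.
- **Drawing the plunger:** it dragged at a steady 6 N or so. The hard stop came with the tip at about frame x = -110 mm, and the highest force I read was about 9.5 N. The scene picture showed the gate hanging shut while the hook was still in the eye at the ledge.
- **Laying the hook down:** I eased the load, lowered the tip out of the eye, backed away and set the hook on the bench, touching down at about 5 N.
- **Last checks:** the pictures show the gate shut and the hook flat on the bench, with the gripper clear about 120 mm above it. The saucer with its ball, the post cap and the spinner look unmoved. I judged those by eye and did not measure them again.
- **What disagreed:**
    - The touch readings put the coil axis about 1.7 mm to the side of where the cameras did, within the stated calibration.
    - The end of the rod measured -162 mm in the last top picture, so the tip is about 6 mm farther out than my -161 mm estimate. It is well clear of the ledge either way.

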